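# Clear the jammed chocolate chute

### The arm

A 6-joint arm with a two-finger parallel gripper is mounted at the origin on the work surface. World frame = base frame: x ahead of the robot, y to its left, z up, the work surface at z = 0. Lengths are in m, angles in rad, forces in N, time in s.
With the tool pointing down it reaches from about 0.25 to 0.775 m from the base axis. Payload 8.9 kg.
Tool frame: the origin (TCP) lies on the centre line of the jaws, within the pads' length; the fingertips stand 8 mm ahead of it and the grasp point (between the pads) lies 11 mm behind it; z points along the fingers, y is the line along which they close (so a half turn about z gives the same grasp; the last joint's range is limited). The gripper opens to 85 mm and grips with 20 to 120 N. Pads are 22 mm wide; open, the fingers measure 114 mm over their backs; the gripper's body (76 mm by 85 mm) begins 54 mm behind the grasp point. The pads swing forward as they close: fully open they stand 13 mm farther back than shut.
Start: joints at [-0.139, 0.291, -0.153, 1.127, 0, 1.431], TCP at [0.525, 0, 0.202] pointing down, gripper open.
Joint ranges: [-2.52, 2.52], [-0.91, 1.74], [-1.3, 1.37], [-1.96, 2.02], [-1.52, 1.47], [-3.14, 3.14]. Speed limits (rad/s): [2.22, 2.22, 2.79, 3.14, 3.14, 3.14].

### API

Orientations are given as [roll, pitch, yaw] about the fixed x, y, z axes, in that order (R = Rz(yaw) Ry(pitch) Rx(roll)).
In Python, from workcell import robot, imaging, job gives the robot as it stands.
- The arm moves only by the shell command python3 -m handwheel 'ROWS' [FORCE]. ROWS is JSON, one flat list of numbers, 5 for each row, row after row: the closure, from 0 (fully open) to 1 (shut), then the shift along the world's x, y, z as a fraction of full scale, then the turn about the world's z as a fraction of full scale. In form: [grip, x, y, z, yaw, grip, x, y, z, yaw, ...]. A call has 1 to 20 rows; each row shifts and turns the commanded pose from where the row before left it; what a row does not reach is not made up. Full scale, the value 1, is 500 mm for a shift and 45 degrees for a turn. A row lasts 1/10 s, in which the tool goes at most 50 mm and 8.59 degrees, less where a joint would pass 70% of its speed; a pose out of reach is approached as far as the arm can. A call with a number of a shift or a turn outside -1 to 1 is refused whole. A call with a gripper value outside its range is refused whole. The fingers move at their own pace and stop on an object; FORCE is the grip in N (left out, the last holds). Time passes only in rows, so rows that do not move let the fingers close. It gives the time, the measured TCP pose, the force, the opening and the grip force at its end, in the units of the state.
- robot.state(): the state, without advancing time (a new reading comes with each control period).
- imaging.grab_frame(name): name is "scene" or "side" or "wrist"; returns a dict with "color" (480x640x3 uint8, blue, green, red), "depth" (480x640 float32, m along the optical axis (not along the pixel's ray), 0 where there is no reading), "vfov" (degrees; the focal length in pixels is half the picture's height over the tangent of half this angle, whatever the lens; pixels are square), "cx", "cy" (the principal point, pixels), "k1" (the pictures are not rectified: a ray, as slopes to the right and down, at radius r is drawn at 1 + k1 r^2 times it, then the intrinsics apply), "extrinsics" (4x4, takes a point from camera to world coordinates); the wrist camera has in their place "T_tool_cam" (4x4, takes a point from camera to tool coordinates, whose origin is the TCP and whose axes are the flange's). Camera axes: x right, y down, z forward; pixel columns grow to the right and rows downward; lengths in m; the calibration is good to about 2 mm. A picture is of the moment at which its call begins: read the wrist's pose just before it.
- job.job_done(): hands the job in; it is judged then, once.
The state is a dict: "t": time; "joint_positions": joint angles; "qd": joint speeds; "effort": joint torques, N m; "ee_pos": TCP position; "eef_rot": TCP orientation; "contact_force": force on the tool from outside, world axes, zero at the start; "ft_torque": the same for the moment, N m; "opening": opening from 0.0 (shut) to 1.0 (fully open); "finger_force": force on a finger pad.
Only numpy, scipy, OpenCV 4.12 (cv2) and the standard library are available. Lean on these libraries where they do the work, as an engineer would, in place of code of your own. Each camera call takes 0.05 s, during which the arm holds its last target. There are 200 camera calls.

### The job

A dark chocolate puck has jammed in the throat of the feed chute and holds up the gold balls. Nudge the puck back up the hopper until all of it lies beyond the orange line, keeping it down on the deck; leave it there and get out of the way, so that both gold balls roll out into the blue-floored catch trough.

Things in the scene. Friction and masses are not known exactly. Their poses are not given: they have to be found in the camera images.
- hopper: Fixed chute with white deck. Origin: deck surface, middle of throat, 60 mm above table; x uphill along the deck (8 deg slope, away from robot), y left, z off the deck. Lane x -70..0 mm, 58 wide. From x=0 walls spread at 45 deg to 174 wide at x=58; back wall x=180. Walls 32 mm high. Orange line at x=70, 6 wide. Trough (blue floor 6 mm above table, walls 62 high, 130 wide): x -70..-180.
- puck_center (a point): centre, 13 mm above its flat underside, of the dark brown round puck jammed on the throat's two corners: 76 mm diameter, 26 mm high, about 130 g, lying flat on the deck, its edge bulging 13 mm into the lane. It slides when pushed and stays where it is left; z is its axis. (A like puck lying on the mat is not part of the job.)
- ball_a_center (a point): centre of a gold-foil chocolate ball, 27 mm in diameter, 14 g, lying in the hopper on the left (+y of the hopper) side of the jammed puck, against it and the slanting wall. It rolls freely down the deck once the puck is out of the way.
- ball_b_center (a point): centre of a gold-foil chocolate ball, 27 mm in diameter, 14 g, lying in the hopper on the right (-y of the hopper) side of the jammed puck, against it and the slanting wall. It rolls freely down the deck once the puck is out of the way.

How it is judged:
At the end, for the whole second after the job is handed in: The puck lies on the hopper's deck with its lower edge beyond the orange line (up to 13 mm short of the line's middle is accepted: its centre more than 95 mm uphill of the throat), and both gold balls lie inside the catch trough, at its floor (centres below 35 mm) (x of puck_center in the frame of hopper between 0.095 and 0.16 m and y of puck_center in the frame of hopper between -0.07 and 0.07 m and z of puck_center in the frame of hopper below 0.025 m and x of ball_a_center in the frame of hopper between -0.2 and -0.065 m and y of ball_a_center in the frame of hopper between -0.07 and 0.07 m and height (world z) of each of ball_a_center, ball_b_center below 0.035 m and x of ball_b_center in the frame of hopper between -0.2 and -0.065 m and y of ball_b_center in the frame of hopper between -0.07 and 0.07 m); the robot touches nothing.
It fails at once if the puck was lifted off the deck (its centre more than 40 mm from the deck)  (z of puck_center in the frame of hopper above 0.04 m).
It also fails if it takes over 40 s, if anything falls off the work surface, if the arm or the gripper's body presses on something with over 40 N, if the wrist force passes 120 N, or if a joint passes its speed limit or range.

## Working session

There is one attempt and no reset: what is moved stays moved. The work goes in short steps, Python scripts to look and compute and a shell command to move; the robot and the scene stay as the last step left them, time stands still between calls to the robot, and variables do not carry over. Pictures are saved under pics/ and viewed, at most 10 in all, crops included, and the job is handed in when it is done.

```bash
mkdir -p pics; cat > h.py <<'E'
import numpy as np, cv2
from workcell import robot, imaging, job
from scipy.spatial.transform import Rotation as R
def cloud(f,T=None):
    T=f["extrinsics"] if T is None else T
    d=f["depth"];fl=240/np.tan(np.radians(f["vfov"])/2)
    K=np.array([[fl,0,f["cx"]],[0,fl,f["cy"]],[0,0,1.]])
    v,u=np.mgrid[:480,:640]
    x=(u-f["cx"])/fl;y=(v-f["cy"])/fl;X,Y=x.copy(),y.copy()
    for _ in range(8):
        s=1+f["k1"]*(X*X+Y*Y);X,Y=x/s,y/s
    rays=np.dstack([X,Y,np.ones_like(X)])
    return (rays*d[...,None])@np.array(T)[:3,:3].T+np.array(T)[:3,3], rays@np.array(T)[:3,:3].T, np.array(T)[:3,3]
E
python3 - <<'E'
from h import *
s=robot.state();print(s)
for n in("scene","side"):
    f=imaging.grab_frame(n);cv2.imwrite(f"pics/{n}0.png",f["color"]);np.savez(f"{n}0.npz",**f)
    print(n,f["vfov"],f["k1"],np.round(f["extrinsics"],3).tolist())
E
```

```text
{'t': 0.0, 'joint_positions': array([-1.39301728e-01,  2.91237618e-01, -1.54099405e-01,  1.12669242e+00,
       -2.86775992e-05,  1.43151286e+00]), 'qd': array([ 0.00046809,  0.0009516 , -0.00012533, -0.00214896, -0.0001412 ,
       -0.00131807]), 'effort': array([-3.46096487e-03, -5.37150800e+01,  3.31364536e+01,  1.60375424e-02,
       -3.39078597e-04,  1.08972756e-05]), 'ee_pos': array([5.24544491e-01, 5.65472485e-05, 2.01264531e-01]), 'eef_rot': array([-3.14036750e+00, -1.42798311e-04,  1.57077800e+00]), 'contact_force': array([ 0.30961897, -0.58471836,  0.02587867]), 'ft_torque': array([-0.02738786,  0.02902249,  0.01594025]), 'finger_force': 0.0, 'opening': 1.0027255877082353}
scene 53.035066886778175 -0.05449211169721336 [[0.397, 0.677, -0.62, 0.969], [0.918, -0.293, 0.267, -0.136], [-0.001, -0.675, -0.738, 0.591], [0.0, 0.0, 0.0, 1.0]]
side 48.97304955046116 -0.003450702476206351 [[0.862, -0.348, 0.369, 0.337], [-0.507, -0.588, 0.63, -0.392], [-0.002, -0.73, -0.683, 0.563], [0.0, 0.0, 0.0, 1.0]]
```

View pics/scene0.png

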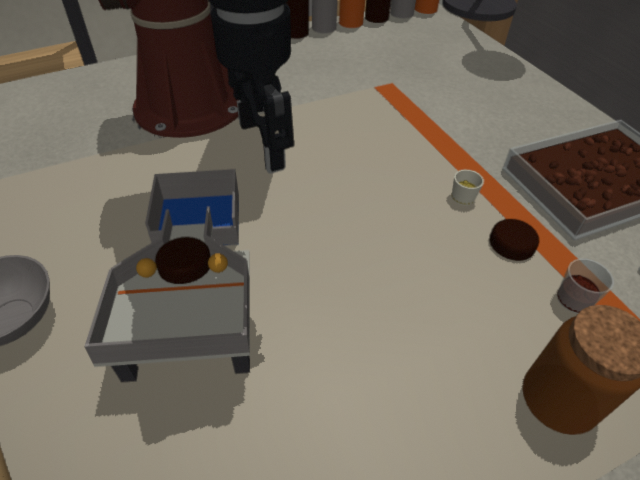

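View pics/side0.png

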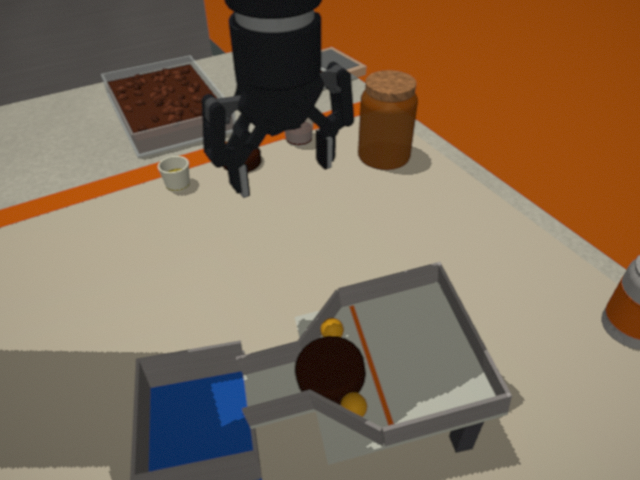

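Scene view: puck at (183,259), with balls at (147,268) and (218,262). Side view: puck at (330,370), with balls at (332,328) and (353,404). The chute points away from the robot and to the right (the robot's −y side). Next I'll measure positions from the masks.

```bash
python3 - <<'E'
from h import *
box={"scene":(80,140,260,380),"side":(130,260,510,480)}
P={}
for n in box:
    f=dict(np.load(f"{n}0.npz"));C,_,_=cloud(f);x0,y0,x1,y1=box[n]
    hsv=cv2.cvtColor(f["color"],cv2.COLOR_BGR2HSV);m=np.zeros((480,640),bool);m[y0:y1,x0:x1]=1
    H,S,V=cv2.split(hsv);ok=m&(f["depth"]>0)
    def big(mask,k=1):
        c,l,st,_=cv2.connectedComponentsWithStats(mask.astype(np.uint8));o=1+np.argsort(-st[1:,4])[:k];return [l==i for i in o]
    z=C[...,2]
    puck=big(ok&(V<60)&(S>80)&((H<20)|(H>165))&(z>.06))[0]
    top=C[puck];med=np.median(top[:,2]);
    # plane fit of top
    A=np.c_[top[:,:2],np.ones(len(top))];w=np.ones(len(top),bool)
    for _ in range(5):
        p=np.linalg.lstsq(A[w],top[w,2],rcond=None)[0];r=top[:,2]-A@p;w=abs(r)<.004
    t=top[w];(c,rad)=cv2.minEnclosingCircle((t[:,:2]*1000).astype(np.float32))
    print(n,"puck top",t.mean(0).round(4),"circ",c,rad,"slope",p.round(3),len(t))
    for b in big(ok&(H>12)&(H<30)&(S>150)&(V>90)&(z>.06),2):
        q=C[b];print(" gold",len(q),np.median(q,0).round(4),[int(a.mean()) for a in np.nonzero(b)])
    ol=big(ok&(H<12)&(S>150)&(V>90)&(z>.05),1)[0]; q=C[ol];cc=q.mean(0);vv=np.linalg.svd(q-cc)[2][0];print(" line",len(q),cc.round(4),vv.round(3),np.degrees(np.arctan2(vv[1],vv[0])))
    deck=ok&(S<40)&(V>60)&(z>.06)&(z<.095)
    bl=ok&(H>100)&(H<130)&(S>150);print(" blue",np.median(C[bl],0).round(4))
E
```

```text
scene puck top [ 0.5124 -0.1218  0.0899] circ (511.4137878417969, -120.52095031738281) 37.918128967285156 slope [ 0.085 -0.038  0.042] 1470
 gold 237 [ 0.5424 -0.0808  0.0875] [262, 216]
 gold 226 [ 0.5122 -0.1736  0.0875] [267, 144]
 line 300 [ 0.5504 -0.1386  0.0705] [-0.319 -0.948 -0.007] -108.58493459961576
 blue [ 0.3447 -0.0688  0.0057]
side puck top [ 0.5032 -0.1249  0.0896] circ (503.8927917480469, -123.4269027709961) 35.97438049316406 slope [ 0.132 -0.025  0.02 ] 3106
 gold 383 [ 0.5024 -0.1754  0.0897] [403, 354]
 gold 336 [ 0.5318 -0.0834  0.0889] [327, 331]
 line 46 [ 0.5339 -0.1782  0.0708] [-0.312 -0.95   0.   ] -108.16047176085414
 blue [ 0.3664 -0.0651  0.0065]
```

Puck centre ≈ (0.509, −0.122). Uphill direction is yaw ≈ −18.4°, u = (0.949, −0.316). The throat is at about (0.486, −0.114), so I'll move above the lane at (0.446, −0.101), with the fingers nearly shut and their closing line across the lane.

```bash
python3 -m handwheel '[0.82,-0.0175,-0.0225,-0.0156,0.177,0.82,-0.0175,-0.0225,-0.0156,0.177,0.82,-0.0175,-0.0225,-0.0156,0.177,0.82,-0.0175,-0.0225,-0.0156,0.177,0.82,-0.0175,-0.0225,-0.0156,0.177,0.82,-0.0175,-0.0225,-0.0156,0.177,0.82,-0.0175,-0.0225,-0.0156,0.177,0.82,-0.0175,-0.0225,-0.0156,0.177,0.82,-0.0175,-0.0225,-0.0156,0.177,0.82,0,0,0,0,0.82,0,0,0,0]'
python3 - <<'E'
from h import *
s=robot.state();f=imaging.grab_frame("wrist");g=imaging.grab_frame("side")
print(s["ee_pos"],s["eef_rot"],s["opening"])
T=np.eye(4);T[:3,:3]=R.from_euler("xyz",s["eef_rot"]).as_matrix();T[:3,3]=s["ee_pos"]
C,_,_=cloud(f,T@np.array(f["T_tool_cam"]))
np.savez("w1.npz",C=C,**f)
cv2.imwrite("pics/w1.png",np.hstack([cv2.resize(f["color"],(400,300)),cv2.resize(g["color"],(400,300))]))
E
```

```text
t: 1.2
ee_pos: [0.4462, -0.1011, 0.1316]
eef_rot: [3.141, -0.0, 2.817]
contact_force: [0.2, 0.3, 0.3]
opening: 0.18
finger_force: 0.0
[ 0.44624407 -0.10113822  0.1316309 ] [ 3.14129898e+00 -3.06640951e-04  2.81718615e+00] 0.1796591183825453
```

View pics/w1.png

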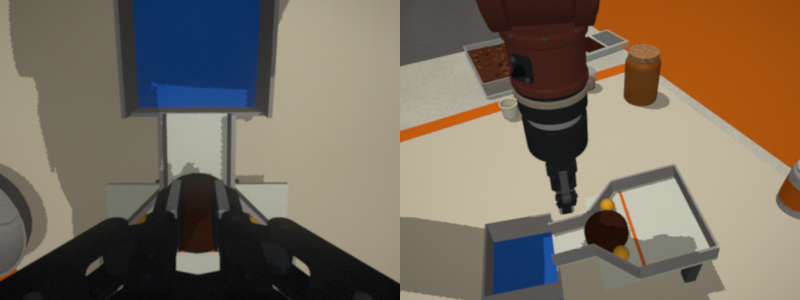

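The wrist view shows the trough at the top, with the lane walls at columns about 163 and 232. The fingers are centred over the lane at about 198. I'll check the lateral centring numerically.

```bash
python3 - <<'E'
from h import *
w=np.load("w1.npz");C=w["C"];hsv=cv2.cvtColor(w["color"],cv2.COLOR_BGR2HSV);H,S,V=cv2.split(hsv)
a=2.81718615-np.pi;u=np.array([np.cos(a),np.sin(a)]);n=np.array([-u[1],u[0]]);t=np.array([.44624,-.10114])
X=(C[...,:2]-t)@u;Y=(C[...,:2]-t)@n;z=C[...,2]
lane=(z>.045)&(z<.062)&(abs(Y)<.04)&(S<60)&(V>110)&(w["depth"]>0)
print("deck X",np.percentile(X[lane],[1,50,99]),"z",np.median(z[lane]))
for lo,hi in[(-.035,-.025),(-.025,-.015),(-.015,-.005)]:
    m=lane&(X>lo)&(X<hi);print(lo,m.sum(),np.percentile(Y[m],[1,99]),np.median(z[m]))
b=(H>100)&(H<130)&(S>150);print("blue Y",np.percentile(Y[b&(X>-.15)],[1,99]),"Xmax",np.percentile(X[b],99))
E
```

```text
deck X [-0.02826917  0.00057017  0.03498629] z 0.05478324685665123
-0.035 634 [-0.02982964  0.02710315] 0.05090243406897002
-0.025 1625 [-0.02985829  0.02696817] 0.051931589601178274
-0.015 1619 [-0.02976763  0.02710154] 0.053302115749870094
blue Y [-0.0648838   0.06197322] Xmax -0.029298443428601825
```

The lane centre is 1.4 mm to the right of the tool, and the TCP is at hopper x ≈ −41.5 mm. I'll descend into the lane, then push slowly along the slope.

```bash
python3 -m handwheel '[0.82,-0.0008,-0.0026,-0.0205,0,0.82,0,0,-0.0205,0,0.82,0,0,-0.0205,0,0.82,0,0,-0.0205,0,0.82,0,0,-0.0205,0,0.82,0,0,-0.0205,0,0.82,0,0,0,0]' && python3 -m handwheel '[0.82,0.0095,-0.0032,0.0014,0,0.82,0.0095,-0.0032,0.0014,0,0.82,0.0095,-0.0032,0.0014,0,0.82,0.0095,-0.0032,0.0014,0,0.82,0.0095,-0.0032,0.0014,0,0.82,0.0095,-0.0032,0.0014,0,0.82,0.0095,-0.0032,0.0014,0,0.82,0.0095,-0.0032,0.0014,0]'
python3 - <<'E'
from h import *
f=imaging.grab_frame("scene");g=imaging.grab_frame("side")
cv2.imwrite("pics/p2.png",np.hstack([f["color"][120:400,60:340],g["color"][220:,120:520]][i] if i else cv2.resize(f["color"][140:400,60:340],(280,260)) for i in (0,1)) if 0 else np.hstack([f["color"][140:400,60:340],g["color"][220:480,120:520]]))
E
```

```text
t: 2.0
ee_pos: [0.4449, -0.1021, 0.0686]
eef_rot: [3.141, -0.002, 2.822]
contact_force: [-0.5, -0.0, 0.5]
opening: 0.181
finger_force: 0.0
t: 2.8
ee_pos: [0.4843, -0.1155, 0.0758]
eef_rot: [3.142, -0.0, 2.822]
contact_force: [-0.5, -0.8, -0.2]
opening: 0.181
finger_force: 0.0
```

View pics/p2.png

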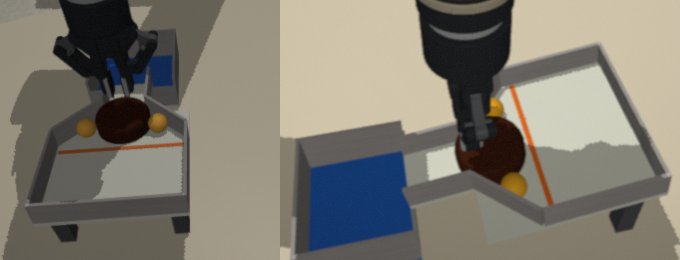

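The puck has started uphill squarely in front of the fingers, at about (122,118) in the left crop, and the balls are still beside it. I'll keep pushing.

```bash
python3 -m handwheel '[0.82,0.0095,-0.0032,0.0014,0,0.82,0.0095,-0.0032,0.0014,0,0.82,0.0095,-0.0032,0.0014,0,0.82,0.0095,-0.0032,0.0014,0,0.82,0.0095,-0.0032,0.0014,0,0.82,0.0095,-0.0032,0.0014,0,0.82,0.0095,-0.0032,0.0014,0,0.82,0.0095,-0.0032,0.0014,0,0.82,0.0095,-0.0032,0.0014,0,0.82,0.0095,-0.0032,0.0014,0,0.82,0.0095,-0.0032,0.0014,0,0.82,0.0095,-0.0032,0.0014,0,0.82,0.0095,-0.0032,0.0014,0,0.82,0,0,0,0,0.82,0,0,0,0]'
python3 - <<'E'
from h import *
f=imaging.grab_frame("scene");g=imaging.grab_frame("side")
cv2.imwrite("pics/p3.png",np.hstack([f["color"][140:400,60:340],g["color"][220:480,120:520]]))
E
```

```text
t: 4.4
ee_pos: [0.5456, -0.1361, 0.0847]
eef_rot: [3.142, -0.0, 2.822]
contact_force: [0.0, 0.8, -0.7]
opening: 0.181
finger_force: 0.0
```

View pics/p3.png

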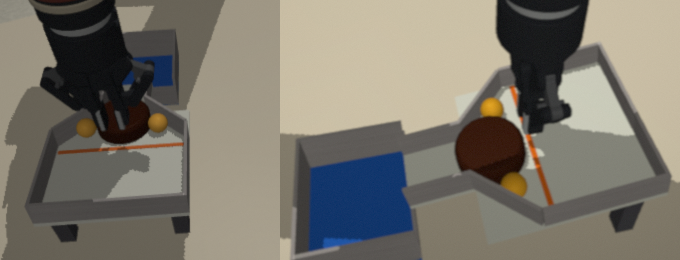

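The puck still lies at (490,150), in the throat, and the fingers are now above or past it, so the push didn't engage. I'll measure the heights before moving again.

```bash
cat >> h.py <<'E'
def proj(f,p):
    T=np.linalg.inv(np.array(f["extrinsics"]));c=T[:3,:3]@p+T[:3,3];x,y=c[:2]/c[2];s=1+f["k1"]*(x*x+y*y)
    fl=240/np.tan(np.radians(f["vfov"])/2);return np.array([f["cx"]+fl*x*s,f["cy"]+fl*y*s])
def puck(f,box):
    C,_,_=cloud(f);x0,y0,x1,y1=box;m=np.zeros((480,640),bool);m[y0:y1,x0:x1]=1
    H,S,V=cv2.split(cv2.cvtColor(f["color"],cv2.COLOR_BGR2HSV))
    k=m&(f["depth"]>0)&(V<90)&(S>80)&((H<20)|(H>165))&(C[...,2]>.06)
    c,l,st,_=cv2.connectedComponentsWithStats(k.astype(np.uint8));return C[l==1+np.argmax(st[1:,4])],C
E
python3 - <<'E'
from h import *
s=robot.state();print(s["ee_pos"])
e=s["ee_pos"]
for n,b in(("scene",(80,140,260,380)),("side",(130,260,510,480))):
    f=imaging.grab_frame(n);q,C=puck(f,b)
    (c,r)=cv2.minEnclosingCircle((q[:,:2]*1000).astype(np.float32));print(n,q.mean(0).round(4),c,r,"z",np.percentile(q[:,2],[5,50,95]).round(4))
    tip=e-[0,0,.008];pt=proj(f,tip);print("tip px",pt.round(),"puck0 px",proj(f,np.array([.5075,-.122,.0895])).round())
    # lowest gripper points near the tool
    d=np.hypot(C[...,0]-e[0],C[...,1]-e[1]);V=f["color"].max(2);m=(d<.035)&(V<140)&(C[...,2]>.094)
    print("tool pts z",np.percentile(C[m][:,2],[1,10,30,50]).round(4),np.median(C[m][:,:2],0).round(4))
    y,x=pt.astype(int);x,y=int(pt[0]),int(pt[1]);cr=f["color"][max(0,y-80):y+60,max(0,x-90):x+90];cv2.imwrite(f"pics/c_{n}.png",cv2.resize(cr,(400,300)))
cv2.imwrite("pics/c4.png",np.hstack([cv2.imread("pics/c_scene.png"),cv2.imread("pics/c_side.png")]))
E
```

```text
[ 0.54532449 -0.13603726  0.08472423]
scene [ 0.527  -0.1219  0.0877] (526.4894409179688, -135.69659423828125) 55.56582260131836 z [0.0727 0.0883 0.094 ]
tip px [179. 282.] puck0 px [181. 253.]
tool pts z [0.117  0.1397 0.1692 0.1996] [ 0.5589 -0.1355]
side [ 0.5033 -0.1272  0.0888] (503.57244873046875, -125.7644271850586) 38.87289810180664 z [0.0825 0.0892 0.0936]
tip px [368. 363.] puck0 px [331. 362.]
tool pts z [0.0944 0.1412 0.2062 0.2887] [ 0.5315 -0.1547]
```

View pics/c4.png

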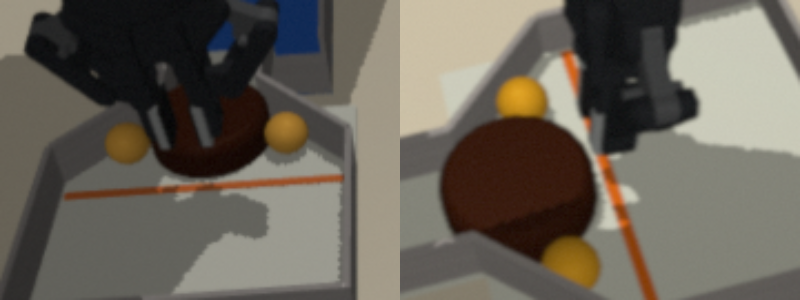

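The crops show the fingertips hovering above the puck: scene px about (163,272) and (183,270), side px about (372,355). That's roughly 10 px higher than predicted. I'll triangulate the real tip height.

```bash
python3 - <<'E'
from h import *
a=dict(np.load("scene0.npz"));b=dict(np.load("side0.npz"))
def ray(f,u,v):
    _,r,o=cloud(f);d=r[int(v),int(u)];return o,d/np.linalg.norm(d)
for p in((163,272),(183,270),(173,271)):
  for q in ((372,355),):
    o1,d1=ray(a,*p);o2,d2=ray(b,*q);s=np.linalg.lstsq(np.c_[d1,-d2],o2-o1,rcond=None)[0]
    P1,P2=o1+s[0]*d1,o2+s[1]*d2;print(p,((P1+P2)/2).round(4),"miss mm",np.linalg.norm(P1-P2)*1000)
s=robot.state();print(s["ee_pos"],s["joint_positions"],s["contact_force"],s["opening"])
f=imaging.grab_frame("side");C,_,_=cloud(f)
print(C[345:358:3,366:378:3,2].round(3));print(C[350,370])
E
```

```text
(163, 272) [ 0.5432 -0.1487  0.1054] miss mm 6.279044540351046
(183, 270) [ 0.5463 -0.1324  0.0938] miss mm 13.022898889897954
(173, 271) [ 0.5447 -0.1406  0.0996] miss mm 3.2791688061952327
[ 0.54536615 -0.13604046  0.08479473] [-3.74525158e-01  4.50447676e-01 -2.39275786e-01  8.81297896e-01
  3.72907490e-06 -5.48975706e-02] [ 0.89897074 -0.99806099  0.21087119] 0.17506130189837432
[[0.131 0.138 0.167 0.178]
 [0.126 0.133 0.134 0.134]
 [0.121 0.131 0.129 0.127]
 [0.115 0.122 0.071 0.071]
 [0.071 0.071 0.07  0.07 ]]
[ 0.53217573 -0.1539065   0.13189566]
```

Depth and triangulation both put the fingertips at z ≈ 0.105, roughly 20–28 mm higher than the stated tool geometry implies at this opening, so they passed over the puck. I'll lift, go back over the lane, and measure the fingertip height in the clear.

```bash
python3 -m handwheel '[0.82,0,0,0.04,0,0.82,-0.0402,0.0136,0,0,0.82,-0.0402,0.0136,0,0,0.82,-0.0402,0.0136,0,0,0.82,-0.0402,0.0136,0,0,0.82,-0.0402,0.0136,0,0,0.82,0,0,0,0,0.82,0,0,0,0]'
python3 - <<'E'
from h import *
e=robot.state()["ee_pos"];a=2.822-np.pi;u=np.array([np.cos(a),np.sin(a)]);n=np.array([-u[1],u[0]]);ims=[]
for nm in("scene","side"):
    f=imaging.grab_frame(nm);C,_,_=cloud(f);D=C[...,:2]-e[:2];X=D@u;Y=D@n;V=f["color"].max(2)
    m=(abs(X)<.02)&(abs(Y)<.03)&(V<120)&(C[...,2]>.093)&(f["depth"]>0)
    print(nm,m.sum(),"z",np.percentile(C[m][:,2],[1,3,10,30]).round(4));k=m&(C[...,2]<np.percentile(C[m][:,2],5));print("X,Y",X[k].mean(),Y[k].mean())
    pt=proj(f,e-[0,0,.008]).astype(int);im=f["color"].copy();cv2.circle(im,tuple(map(int,pt)),2,(0,255,0),-1);x,y=pt
    cr=im[max(0,y-90):y+60,max(0,x-100):x+100];ims.append(cv2.resize(cr,(400,300)))
cv2.imwrite("pics/c5.png",np.hstack(ims))
E
```

```text
t: 5.45
ee_pos: [0.4455, -0.1023, 0.1052]
eef_rot: [-3.142, 0.001, 2.822]
contact_force: [0.1, -0.6, 0.3]
opening: 0.178
finger_force: 0.0
scene 2431 z [0.1391 0.1439 0.1563 0.1852]
X,Y 0.007796973916773528 0.0005294632812075974
side 2542 z [0.1414 0.1468 0.1978 0.2317]
X,Y -0.00029472726688576674 -0.017220871975816177
```

View pics/c5.png

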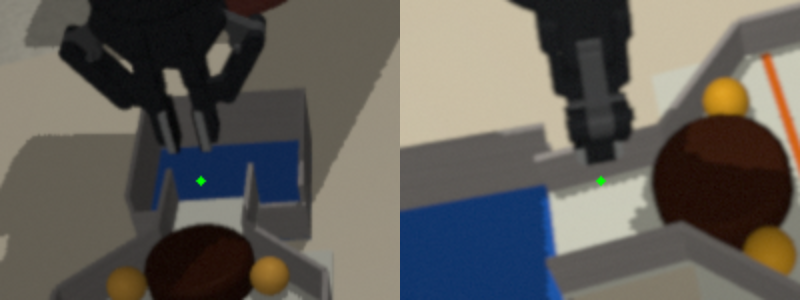

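The actual fingertips (scene crop (205,150), side crop (600,160)) are well above the green predicted tip, by about 20–30 mm. I'll descend to find the deck by touch: 50 mm first, then small steps.

```bash
python3 -m handwheel '[0.82,0,0,-0.02,0,0.82,0,0,-0.02,0,0.82,0,0,-0.02,0,0.82,0,0,-0.02,0,0.82,0,0,-0.02,0,0.82,0,0,0,0,0.82,0,0,0,0]' | grep -E "ee_pos|contact"
python3 -m handwheel '[0.82,0,0,-0.006,0,0.82,0,0,0,0]' | grep -E "ee_pos|contact"
python3 -m handwheel '[0.82,0,0,-0.006,0,0.82,0,0,0,0]' | grep -E "ee_pos|contact"
```

```text
ee_pos: [0.4449, -0.1021, 0.0546]
contact_force: [0.9, 0.2, 0.1]
ee_pos: [0.4453, -0.1022, 0.0519]
contact_force: [-0.4, 0.3, -0.7]
ee_pos: [0.445, -0.1021, 0.0487]
contact_force: [-0.2, -0.7, 0.9]
```

```bash
python3 -m handwheel '[0.82,0,0,-0.005,0,0.82,0,0,0,0]' | grep -E "ee_pos|contact"
python3 -m handwheel '[0.82,0,0,-0.005,0,0.82,0,0,0,0]' | grep -E "ee_pos|contact"
python3 - <<'E'
from h import *
e=robot.state()["ee_pos"];ims=[]
for nm in("scene","side"):
    f=imaging.grab_frame(nm);im=f["color"];x,y=proj(f,e).astype(int)
    ims.append(cv2.resize(im[max(0,y-75):y+75,max(0,x-100):x+100],(400,300)))
cv2.imwrite("pics/c6.png",np.hstack(ims))
E
```

```text
ee_pos: [0.4449, -0.1021, 0.0461]
contact_force: [-0.2, 0.5, 0.6]
ee_pos: [0.4449, -0.1021, 0.0435]
contact_force: [0.6, 0.7, 0.8]
```

View pics/c6.png

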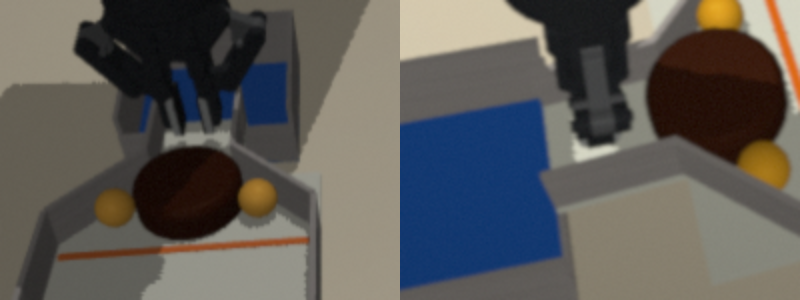

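The tips are now between the lane walls (side crop (600,140)), still a little above the deck. I'll keep stepping down.

```bash
python3 -m handwheel '[0.82,0,0,-0.005,0,0.82,0,0,0,0]' | grep -E "ee_pos|contact"
python3 -m handwheel '[0.82,0,0,-0.005,0,0.82,0,0,0,0]' | grep -E "ee_pos|contact"
python3 -m handwheel '[0.82,0,0,-0.004,0,0.82,0,0,0,0]' | grep -E "ee_pos|contact"
```

```text
ee_pos: [0.445, -0.1021, 0.0411]
contact_force: [0.6, -0.1, -0.1]
ee_pos: [0.4449, -0.1021, 0.0385]
contact_force: [-0.4, -0.7, 0.1]
ee_pos: [0.445, -0.1021, 0.0366]
contact_force: [-0.7, 0.4, 0.4]
```

```bash
python3 -m handwheel '[0.82,0,0,-0.004,0,0.82,0,0,0,0]' | grep -E "ee_pos|contact"
python3 -m handwheel '[0.82,0,0,-0.004,0,0.82,0,0,0,0]' | grep -E "ee_pos|contact"
python3 - <<'E'
from h import *
e=robot.state()["ee_pos"];a=2.822-np.pi;u=np.array([np.cos(a),np.sin(a)]);n=np.array([-u[1],u[0]])
for nm in("scene","side"):
    f=imaging.grab_frame(nm);C,_,_=cloud(f);D=C[...,:2]-e[:2];X=D@u;Y=D@n;V=f["color"].max(2);z=C[...,2]
    m=(abs(X)<.02)&(abs(Y)<.022)&(V<100)&(z>.056)&(f["depth"]>0);print(nm,m.sum(),np.percentile(z[m],[1,3,10]).round(4))
E
```

```text
ee_pos: [0.445, -0.1021, 0.0346]
contact_force: [0.2, 0.5, -0.9]
ee_pos: [0.445, -0.1021, 0.0326]
contact_force: [-0.5, 1.0, 0.3]
scene 1358 [0.0646 0.0687 0.0781]
side 921 [0.0683 0.0756 0.1145]
```

By depth, the tips are now about 8–10 mm above the deck, which is well below the puck's top. I'll push 30 mm and check the engagement.

```bash
python3 -m handwheel '[0.82,0.0095,-0.0032,0.0013,0,0.82,0.0095,-0.0032,0.0013,0,0.82,0.0095,-0.0032,0.0013,0,0.82,0.0095,-0.0032,0.0013,0,0.82,0.0095,-0.0032,0.0013,0,0.82,0.0095,-0.0032,0.0013,0]'
cat > m.py <<'E'
from h import *
print(robot.state()["ee_pos"].round(4))
O=np.array([.4852,-.1160]);a=np.radians(-18.4);u=np.array([np.cos(a),np.sin(a)]);n=np.array([-u[1],u[0]])
for nm,b in(("scene",(80,140,260,380)),("side",(130,260,510,480))):
    f=imaging.grab_frame(nm);C,_,_=cloud(f);H,S,V=cv2.split(cv2.cvtColor(f["color"],cv2.COLOR_BGR2HSV))
    D=C[...,:2]-O;X=D@u;Y=D@n;z=C[...,2];ok=f["depth"]>0
    k=ok&(abs(Y)<.08)&(X>-.03)&(X<.17)&(S>100)&((H<15)|(H>165))&(V<90)&(V>15)&(z>.073+.14*X)&(z<.1+.14*X)
    print(nm,"puck n",k.sum(),"X",np.percentile(X[k],[1,99]).round(4),"Y",np.percentile(Y[k],[1,99]).round(4),"z-slope",np.median(z[k]-.1405*X[k]).round(4))
    g=ok&(abs(Y)<.1)&(X>-.2)&(X<.17)&(H>12)&(H<30)&(S>150)&(V>80)
    c,l,st,ce=cv2.connectedComponentsWithStats(g.astype(np.uint8))
    for i in 1+np.argsort(-st[1:,4])[:2]:
        q=l==i;print("  gold",st[i,4],"X %.3f Y %.3f z %.3f"%(np.median(X[q]),np.median(Y[q]),np.median(z[q])))
E
python3 m.py
```

```text
t: 8.85
ee_pos: [0.4736, -0.1117, 0.0367]
eef_rot: [3.142, -0.001, 2.822]
contact_force: [-2.3, 0.8, 1.6]
opening: 0.181
finger_force: 1.1
[ 0.4736 -0.1117  0.0367]
scene puck n 1776 X [0.0062 0.0724] Y [-0.0313  0.037 ] z-slope 0.0862
  gold 279 X 0.045 Y 0.054 z 0.087
  gold 270 X 0.046 Y -0.048 z 0.087
side puck n 3115 X [0.0068 0.0675] Y [-0.036   0.0306] z-slope 0.0868
  gold 414 X 0.038 Y -0.053 z 0.090
  gold 333 X 0.035 Y 0.046 z 0.089
```

The fingers are engaged: the puck centre is at hopper x ≈ 37, y ≈ 0. I'll push another 75 mm.

```bash
python3 -m handwheel '[0.82,0.0095,-0.0032,0.0014,0,0.82,0.0095,-0.0032,0.0014,0,0.82,0.0095,-0.0032,0.0014,0,0.82,0.0095,-0.0032,0.0014,0,0.82,0.0095,-0.0032,0.0014,0,0.82,0.0095,-0.0032,0.0014,0,0.82,0.0095,-0.0032,0.0014,0,0.82,0.0095,-0.0032,0.0014,0,0.82,0.0095,-0.0032,0.0014,0,0.82,0.0095,-0.0032,0.0014,0,0.82,0.0095,-0.0032,0.0014,0,0.82,0.0095,-0.0032,0.0014,0,0.82,0.0095,-0.0032,0.0014,0,0.82,0.0095,-0.0032,0.0014,0,0.82,0.0095,-0.0032,0.0014,0,0.82,0,0,0,0,0.82,0,0,0,0]'
python3 m.py
python3 - <<'E'
from h import *
f=imaging.grab_frame("scene");g=imaging.grab_frame("side")
cv2.imwrite("pics/p7.png",np.hstack([f["color"][140:400,60:340],g["color"][220:480,120:520]]))
E
```

```text
t: 10.65
ee_pos: [0.545, -0.1358, 0.0472]
eef_rot: [3.142, 0.0, 2.822]
contact_force: [-0.6, -0.2, 0.1]
opening: 0.178
finger_force: 0.0
[ 0.545  -0.1358  0.0472]
scene puck n 2308 X [0.0823 0.1494] Y [-0.0309  0.0367] z-slope 0.086
  gold 53 X -0.101 Y 0.012 z 0.030
side puck n 2605 X [0.0799 0.1414] Y [-0.0369  0.0298] z-slope 0.0867
  gold 861 X -0.105 Y -0.009 z 0.038
  gold 9 X 0.068 Y -0.064 z 0.070
```

View pics/p7.png

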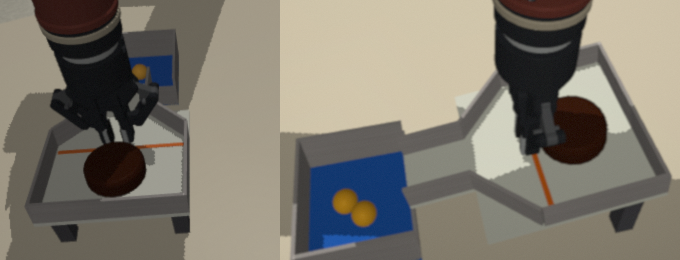

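The puck is beyond the line with its centre at x ≈ 113. Both balls lie in the blue trough, at (345,200) and (363,213) in the picture. I'll back off, lift and check.

```bash
python3 -m handwheel '[0.82,-0.0095,0.0032,0,0,0.82,-0.0095,0.0032,0,0,0.82,-0.0095,0.0032,0,0,0.82,0,0,0.03,0,0.82,0,0,0.05,0,0.82,0,0,0.08,0,0.82,0,0,0.08,0,0.82,0,0,0.08,0,0.82,0,0,0,0,0.82,0,0,0,0,0.82,0,0,0,0,0.82,0,0,0,0,0.82,0,0,0,0,0.82,0,0,0,0,0.82,0,0,0,0,0.82,0,0,0,0]'
python3 m.py
```

```text
t: 12.45
ee_pos: [0.5306, -0.131, 0.207]
eef_rot: [3.142, -0.0, 2.822]
contact_force: [-0.6, 0.3, 1.0]
opening: 0.181
finger_force: 0.0
[ 0.5306 -0.131   0.207 ]
scene puck n 2296 X [0.0831 0.1494] Y [-0.031   0.0367] z-slope 0.086
  gold 156 X -0.160 Y 0.007 z 0.027
  gold 154 X -0.158 Y -0.025 z 0.027
side puck n 3407 X [0.0752 0.1409] Y [-0.0367  0.0294] z-slope 0.0868
  gold 501 X -0.165 Y -0.032 z 0.029
  gold 454 X -0.168 Y 0.001 z 0.029
```

```bash
python3 -c "
from workcell import job;print(job.job_done())"
```

```text
the job is handed in; nothing more can be done
None
```

I've handed the job in at about 12.5 s (no verdict came back): the puck lies flat on the deck about 110 mm uphill of the throat, both gold balls are on the trough floor, and the arm is clear; the first push passed over the puck because the fingertips sit about 30 mm higher than stated, so I repeated it lower.

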